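Refit the bayonet cap of the bench air filter

TASK

Close the air filter standing on the welding bench: take the cap with the flat paddle handle, set its spigot in the filter's mouth, feel for where its two lugs drop into the slots, push it down against the spring and turn it clockwise to the stop, so that it springs up into its locking notches when you let go. Be gentle: pressing or turning, never load the cap on the filter with more than 40 N, and leave the other things on the bench where they are.

Things in the scene. Friction and masses are not known exactly. Their poses are not given: they have to be found in the camera images.
- cap_grip (a point): Filter cap, loose, upright on the bench, 0.18 to 0.29 kg. This point is on its axis in the black paddle handle, 64 mm above its foot. Paddle: 46 mm long, 14 mm thick, 38 to 84 mm above the foot; under it a round head 64 mm across, 30 to 38 mm above the foot. x: along the paddle and in line with the two lugs; y: across the paddle; z up. Half a turn about z gives the same part.
- cap: The same cap; origin at the centre of its foot, axes as cap_grip. Below the head is a spigot 39 mm across, 30 mm long (foot tapered to 34 mm over the lowest 4 mm), with two opposite lugs 8 mm wide, tips 27 mm from the axis, 10 to 16 mm above the foot.
- housing: The air filter: fixed upright grey barrel 80 mm across, base 110 x 130 mm, a brass port either side along y (tips 66 mm from the axis, 50 mm up). Origin on its axis at the bench, 100 mm below the rim, z up. Turning the pushed-in cap takes under 0.2 N m; over 0.25 N m means the stop, and 0.7 N m there is too hard (40 N at the lugs).
- mouth (a point): Centre of the filter's mouth, level with its rim, 100 mm above the bench; axes as housing. An aluminium bayonet collar: bore 43 mm, two opposite slots 11 mm wide, open above. The line of the slots lies anywhere within 0.6 rad either way of this x axis: not measured, find it by feel or by camera. Lugs that miss the slots stand on the collar with the foot 10 mm below the rim.
- seat (a point): On the filter's axis 21 mm below the rim: where the cap's foot is when locked. In the slots, a sprung plate meets the foot 12 mm below the rim (4 N up, 0.3 N more per mm). With the foot 26 to 30 mm down (at 30 the head meets the rim) the cap turns clockwise, seen from above, to a stop 0.7 to 0.95 rad on; let go there, it springs up into notches. Anticlockwise is blocked.
- plug_mid (a point): A bystander: loose round steel plug with a round knob and no lugs, 60 mm across, 62 mm tall; its centre.
- offcut_mid (a point): A bystander: loose upright piece of steel tube, 52 mm across, 45 mm tall; its centre.
- wrench_mid (a point): A bystander: loose steel wrench 190 mm long lying flat along x; its origin.
- spray_mid (a point): A bystander: loose grey bottle 56 mm across, 170 mm tall; its centre.
- angle_mid (a point): A bystander: loose piece of angle steel 120 mm long (along x), 30 mm wide and high; its centre.
- hammer_mid (a point): A bystander: loose wooden-handled hammer 240 mm long lying along x; its origin.
Not all that is in view belongs to the job. Leave any yellow look-alike of the cap alone. What is shaped like the housing but red is not meant.

How it is judged (in metres and radians):
On the way:
1. the cap is pushed down in the mouth, its lugs below the collar's ledge (z of cap_grip in the frame of mouth below 0.0385 m and horizontal distance between cap_grip and mouth below 0.006 m), for 0.1 s.
At the end, for the whole second after the job is handed in: the cap stands locked in the filter's mouth, sprung up into the notches: its foot 17.5 to 23.5 mm below the rim (cap_grip 40.5 to 46.5 mm above the mouth), within 6 mm of the mouth's axis, within 0.1 rad of upright, released and at rest (z of cap_grip in the frame of mouth between 0.0405 and 0.0465 m and horizontal distance between cap_grip and mouth below 0.006 m and angle between cap_grip's own z axis and vertical below 0.1 rad and linear speed of cap below 0.01 m/s); the robot touches nothing.
It fails at once if the cap is loaded on the filter, pressing or turning, with more than 40 N (contact force between cap and housing above 40 N).
It fails at once if a bystander is moved more than 30 mm (distance of any of plug_mid, offcut_mid, wrench_mid, spray_mid, angle_mid, hammer_mid from where it was at the start of the episode above 0.03 m).
It also fails if it takes over 72 s, if anything falls off the work surface, if the arm or the gripper's body presses on something with over 40 N, if the wrist force passes 120 N, or if a joint passes its speed limit or range.

ROBOT

A 7-joint arm with a two-finger parallel gripper is mounted at the origin on the work surface. World frame = base frame: x ahead of the robot, y to its left, z up, the work surface at z = 0. Lengths are in mm, angles in rad, forces in N, time in s.
With the tool pointing down it reaches from about 425 to 1025 mm from the base axis. Payload 9.4 kg.
Tool frame: the origin (TCP) lies midway between the tips of the shut fingers; the grasp point (between the pads) lies ctrl.grasp_offset behind it (ctrl.grasp_offset is the distance from the TCP to the grasp point, in mm); z points along the fingers, y is the direction in which the jaws open and shut (so a half turn about z gives the same grasp; the last joint's range is limited). The gripper opens to 93 mm and grips with 3 to 60 N. Pads are 15 mm wide; open, the fingers measure 128 mm over their backs; the gripper's body (75 mm by 188 mm) begins 65 mm behind the grasp point.
Start: joints at [1.163, 0.599, -0.003, 1.599, 0.002, 0.943, -0.08], TCP at [235.47, -685.695, 218.618] pointing down, gripper open.
Joint ranges: [-2.57, 2.57], [-0.35, 1.97], [-1.29, 1.29], [0.11, 2.56], [-1.05, 4.19], [0.11, 1.86], [-2.63, 2.63]. Speed limits (rad/s): [2.22, 2.22, 3.01, 3.01, 3.14, 3.14, 3.14].

INTERFACE

Orientations are given as a unit quaternion [x, y, z, w].
In Python, from workcell import ctrl, optics, order gives the robot as it stands.
- The arm moves only by the tool apply_moves, never from a script. Its argument "steps" is a list of rows, each an object of numbers: "x", "y", "z": the shift along the tool's x, y, z in cm; "ax", "ay", "az": the turn, a rotation vector about the tool's x, y, z in degrees; "hand": the finger opening in cm, from 0 to 9.3. A call has 1 to 8 rows; each row shifts and turns the pose as measured when the row begins, along the tool's axes as they then stand; what a row does not reach is not made up. A row lasts 1/8 s, in which the tool goes at most 62.5 mm and 10.7 degrees, less where a joint would pass 70% of its speed; a pose out of reach is approached as far as the arm can. A call is refused whole if a number of a shift passes 6.25 or a number of a turn 10.7, either way. A call with a gripper value outside its range is refused whole. The fingers move at their own pace and stop on an object; "grip_force" is the grip in N (left out, the last holds). Time passes only in rows, so rows that do not move let the fingers close. It gives the time, the measured TCP pose, the force and the opening at its end, in the units of the state.
- ctrl.state(): the state, without advancing time (a new reading comes with each control period).
- optics.grab_frame(name): name is "side" or "top"; returns the picture (400x640x3 uint8, red, green, blue); there is no depth.
- optics.camera_model(name): a dict with "intrinsics" (3x3 intrinsics, pixels), "k1" (the pictures are not rectified: a ray, as slopes to the right and down, at radius r is drawn at 1 + k1 r^2 times it, then the intrinsics apply), "xyz" and "attitude" of the camera in the world. Camera axes: x right, y down, z forward; pixel columns grow to the right and rows downward; lengths in mm; the calibration is good to about 2 mm. A picture is of the moment at which its call begins. camera_model takes no time and is no camera call.
- order.hand_in(): hands the job in, once; it reports no verdict.
The state is a dict: "t": time; "q": joint angles; "qvel": joint speeds; "joint_efforts": joint torques, N m; "tool_pos": TCP position; "tcp_rot": TCP orientation; "ft_force": force on the tool from outside, world axes, zero at the start; "moment": the same for the moment, N m; "width": opening from 0.0 (shut) to 1.0 (fully open).
Only numpy, scipy, OpenCV 4.12 (cv2) and the standard library are available. Lean on these libraries where they do the work, as an engineer would, in place of code of your own. Each camera call takes 0.05 s, during which the arm holds its last target.

## Working session

There is one attempt and no reset: what is moved stays moved. The work goes in short steps, Python scripts to look and compute and a tool call to move; the robot and the scene stay as the last step left them, time stands still between calls to the robot, and variables do not carry over. Pictures are saved under pics/ and viewed, and the job is handed in when it is done.

Besides the shell and the picture viewer there is one more tool, called after ">>>" as name([rows], argument=value, ...), one row to a line, values as JSON. apply_moves: Moves the arm, as the interface text tells. Its arguments: {"type":"object","properties":{"steps":{"type":"array"},"grip_force":{"type":"number"}},"required":["steps"]}

```bash
mkdir -p pics; ls
python3 - <<'E'
from workcell import ctrl, optics, order
import cv2, numpy as np
np.set_printoptions(suppress=True,precision=4)
for n in ("side","top"):
    im=optics.grab_frame(n); cv2.imwrite(f"pics/{n}0.png",im[:,:,::-1])
    print(n,optics.camera_model(n))
print(ctrl.state(), ctrl.grasp_offset)
E
```

```text
pics
side {'intrinsics': array([[403.7712,   0.    , 323.7912],
       [  0.    , 403.7712, 201.8486],
       [  0.    ,   0.    ,   1.    ]]), 'k1': -0.0003686226544994005, 'xyz': array([153.1383, 713.7262, 634.2276]), 'attitude': array([-0.208 ,  0.8445, -0.4813,  0.1093])}
top {'intrinsics': array([[494.0177,   0.    , 316.9608],
       [  0.    , 494.0177, 196.9222],
       [  0.    ,   0.    ,   1.    ]]), 'k1': -0.038944864774920325, 'xyz': array([ 455.3355,  -42.7529, 1303.7775]), 'attitude': array([ 0.7068, -0.7063,  0.0357, -0.0155])}
{'t': 0.1, 'q': array([ 1.1633,  0.6001, -0.0025,  1.6   ,  0.0018,  0.9429, -0.0798]), 'qvel': array([-0.0003, -0.0014,  0.0004, -0.0004, -0.0006, -0.0004, -0.0004]), 'joint_efforts': array([  0.0045, -76.6558,   1.5019, -25.2938,  -0.0523,   0.0136,
         0.    ]), 'tool_pos': array([ 235.3376, -685.325 ,  217.8615]), 'tcp_rot': array([ 0.9863,  0.1647, -0.0002, -0.0006]), 'ft_force': array([-0.0362, -0.8256,  0.0675]), 'moment': array([ 0.009 , -0.0136, -0.0664]), 'width': 0.9998413677082995} 18.8
```

View pics/side0.png

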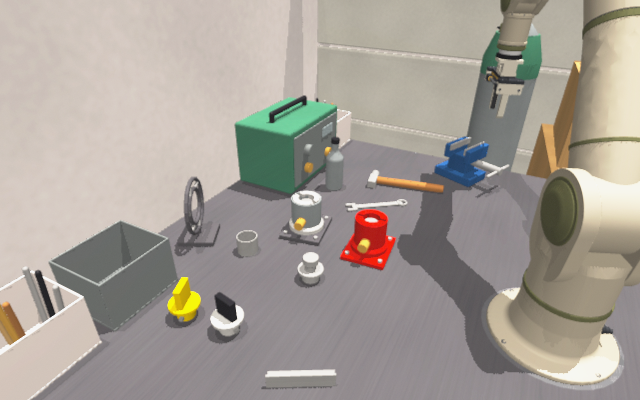

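View pics/top0.png

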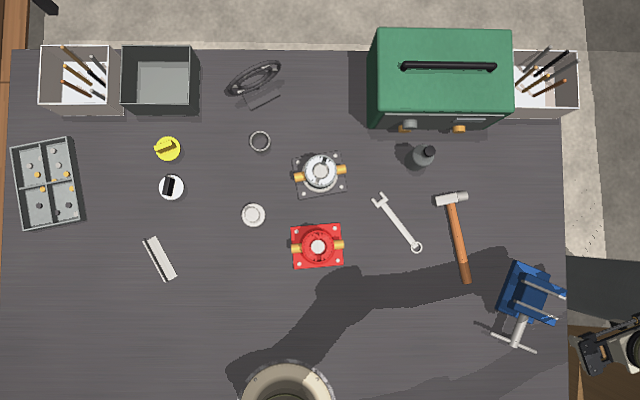

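The side view shows the black-handled cap at about (227,312), the grey filter at (306,212), and the red one to avoid at (370,232). In the top view the cap is at (172,187) and the filter at (320,173). Next I zoom in.

```bash
cat > h.py <<'E'
import numpy as np, cv2
from scipy.spatial.transform import Rotation as R
from workcell import ctrl, optics, order
np.set_printoptions(suppress=True,precision=3)
def ray(n,u,v):
    m=optics.camera_model(n);K=m['intrinsics']
    D=np.array([m['k1'],0,0,0,0.])
    p=cv2.undistortPoints(np.array([[[u,v]]],float),K,D)[0,0]
    return m['xyz'],R.from_quat(m['attitude']).apply([p[0],p[1],1.])
def onz(n,u,v,z):
    o,d=ray(n,u,v); return o+d*(z-o[2])/d[2]
def proj(n,P):
    m=optics.camera_model(n);r=R.from_quat(m['attitude']).inv()
    q=r.apply(np.atleast_2d(P)-m['xyz']);q=q[:,:2]/q[:,2:]
    rr=(q**2).sum(1,keepdims=True);q=q*(1+m['k1']*rr)
    K=m['intrinsics'];return q*[K[0,0],K[1,1]]+K[:2,2]
def two(u1,v1,u2,v2):
    a,d=ray('side',u1,v1);b,e=ray('top',u2,v2)
    s=np.linalg.lstsq(np.c_[d,-e],b-a,rcond=None)[0]
    p,q=a+d*s[0],b+e*s[1];return (p+q)/2,np.linalg.norm(p-q)
E
python3 - <<'E'
import cv2
from h import *
t=cv2.imread('pics/top0.png');s=cv2.imread('pics/side0.png')
def z(im,x,y,w,h,f): return cv2.resize(im[y:y+h,x:x+w],None,fx=f,fy=f,interpolation=cv2.INTER_CUBIC)
a=np.hstack([z(t,150,165,44,44,9),z(t,298,151,44,44,9)])
cv2.imwrite('pics/zt.png',a)
b=np.hstack([z(s,200,280,60,60,6),z(s,276,182,60,60,6)])
cv2.imwrite('pics/zs.png',b)
g=t.astype(int).max(2)[165:209,150:194]
m=((g<60)*255).astype(np.uint8)
n,l,st,c=cv2.connectedComponentsWithStats(m)
print(st,c+[150,165])
E
```

```text
[[   0    0   44   44 1808]
 [  18    9    2    1    2]
 [  22    9    7    3    7]
 [  12   11    7   18   27]
 [  15   13   10   18   86]
 [  31   14    1    1    1]
 [  33   17    1    2    2]
 [  34   20    1    3    3]] [[171.614 186.588]
 [168.5   174.   ]
 [175.    174.571]
 [164.704 183.741]
 [170.209 186.965]
 [181.    179.   ]
 [183.    182.5  ]
 [184.    186.   ]]
```

View pics/zt.png

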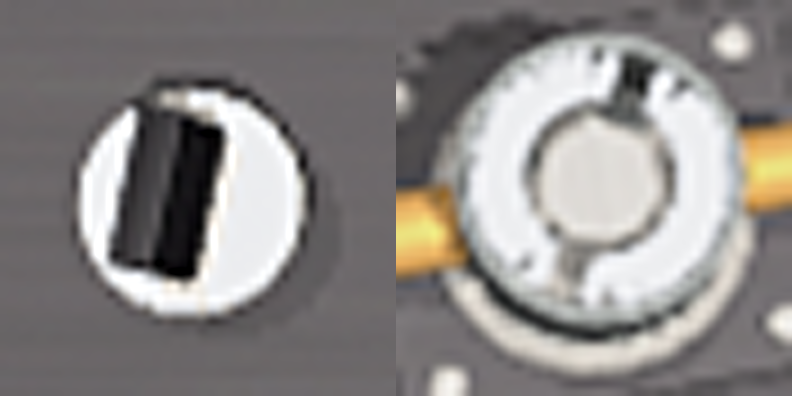

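View pics/zs.png

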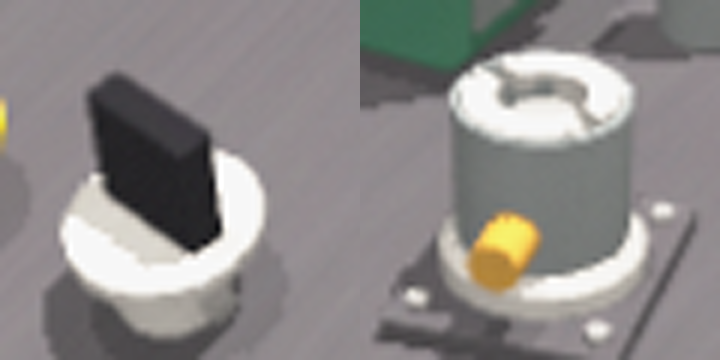

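Run:
```python
from h import *
t=cv2.imread('pics/top0.png');s=cv2.imread('pics/side0.png')
def blob(im,x,y,w,h,thr,show=None):
    g=im.min(2)[y:y+h,x:x+w]; m=((g>thr)*255).astype(np.uint8)
    n,l,st,c=cv2.connectedComponentsWithStats(m); k=1+st[1:,4].argmax()
    cn,_=cv2.findContours((l==k).astype(np.uint8),cv2.RETR_EXTERNAL,cv2.CHAIN_APPROX_NONE)
    hull=cv2.convexHull(max(cn,key=len)).reshape(-1,2)+[x,y]
    return hull, st[k]
def circ(P): 
    A=np.c_[2*P,np.ones(len(P))];s=np.linalg.lstsq(A,(P**2).sum(1),rcond=None)[0]
    return s[:2],np.sqrt(s[2]+s[0]**2+s[1]**2)
for nm,im,box,zz,thr in [('top',t,(298,151,44,44),100,200),('side',s,(285,185,42,30),100,200),('top',t,(150,165,44,44),38,200),('side',s,(205,295,45,45),38,195)]:
    h,st=blob(im,*box,thr)
    P=np.array([onz(nm,u,v,zz)[:2] for u,v in h])
    c,r=circ(P); print(nm,box,'c',c,'r',r,'res',np.abs(np.linalg.norm(P-c,axis=1)-r).max(),len(P),st)
# slots
for u,v in [(324.2-.4,160.4-.4),(317.7-.4,181-.4)]: print('slot',onz('top',u,v,100))
# side slots: tile offset (276,182) x from360, f6
f=lambda X,Y:((X-360+.5)/6-.5+276,(Y+.5)/6-.5+182)
for X,Y in [(505,72),(590,115)]: print('slot side',onz('side',*f(X,Y),100))
# brass port tips in top: yellow
hsv=cv2.cvtColor(t,cv2.COLOR_BGR2HSV)
m=cv2.inRange(hsv,(10,100,120),(35,255,255));n,l,st,c=cv2.connectedComponentsWithStats(m)
for k in range(1,n):
    if 285<c[k][0]<355 and 150<c[k][1]<200: print(st[k],c[k],onz('top',*c[k],50))
# paddle corners top, top face z=84
g=lambda X,Y:((X+.5)/9-.5+150,(Y+.5)/9-.5+165)
for X,Y in [(140,100),(180,108),(110,262),(150,270)]: print('pad',onz('top',*g(X,Y),84))
k=lambda X,Y:((X+.5)/6-.5+200,(Y+.5)/6-.5+280)
for X,Y in [(117,73),(90,92),(180,157),(208,135)]: print('padside',onz('side',*k(X,Y),84))
```

```text
top (298, 151, 44, 44) c [610.096 -80.443] r 32.13368315698825 res 3.4804495835937246 12 [  8   5  17  27 180]
side (285, 185, 42, 30) c [611.054 -70.27 ] r 28.579565821012057 res 10.866340750715015 12 [  6   8  23  13 140]
top (150, 165, 44, 44) c [572.004 295.638] r 31.106614522186938 res 0.5796086899436474 18 [  9  10  24  25 264]
side (205, 295, 45, 45) c [568.3   296.731] r 31.886584441269022 res 1.0080396499366806 17 [  5  10  34  24 372]
slot [633.683 -94.111 100.   ]
slot [582.724 -78.098 100.   ]
slot side [629.945 -93.367 100.   ]
slot side [579.026 -78.563 100.   ]
[336 164  11  11  83] [340.88  168.867] [ 618.372 -139.976   50.   ]
[294 172  12  10  98] [299.082 176.408] [598.643 -33.077  50.   ]
pad [595.832 297.771  84.   ]
pad [593.643 286.748  84.   ]
pad [551.188 304.985  84.   ]
pad [549.009 293.991  84.   ]
padside [588.891 287.142  84.   ]
padside [590.825 297.898  84.   ]
padside [547.908 306.912  84.   ]
padside [546.156 295.397  84.   ]
```

The slots are visible in both views. The two cameras disagree by about 3.6 mm in x, but they agree on the cap-to-filter offset. Next I plan the approach above the cap.

```bash
cat > plan.py <<'E'
from h import *
def pose():
    s=ctrl.state(); r=R.from_quat(s['tcp_rot']); x=r.apply([1,0,0]); return s['tool_pos'],np.arctan2(x[1],x[0]),r
def plan(tx,ty,tz,yaw,n,start=None):
    p,ps,_=pose() if start is None else (*start,None)
    p=np.array(p,float); T=np.array([tx,ty,tz],float); rows=[]
    dy=(yaw-ps)/n; d=(T-p)/n
    for i in range(n):
        x=np.array([np.cos(ps),np.sin(ps)]);y=np.array([np.sin(ps),-np.cos(ps)])
        rows.append({'x':round(d[:2]@x/10,2),'y':round(d[:2]@y/10,2),'z':round(-d[2]/10,2),'az':round(-np.degrees(dy),1)})
        ps+=dy
    return rows
E
python3 - <<'E'
from plan import *
p,ps,r=pose(); print(p,ps,r.as_matrix()[:,2])
n=8
a=plan(430,-350,270,ps+8*.16,8)
for r in a: print(r)
b=plan(490,0,270,ps+16*.16,8,start=([430,-350,270],ps+8*.16))
for r in b: print(r)
E
```

```text
[ 235.338 -685.325  217.861] 0.33084515069199505 [-0.001  0.001 -1.   ]
{'x': np.float64(3.66), 'y': np.float64(-3.17), 'z': np.float64(-0.65), 'az': np.float64(-9.2)}
{'x': np.float64(4.12), 'y': np.float64(-2.55), 'z': np.float64(-0.65), 'az': np.float64(-9.2)}
{'x': np.float64(4.48), 'y': np.float64(-1.86), 'z': np.float64(-0.65), 'az': np.float64(-9.2)}
{'x': np.float64(4.71), 'y': np.float64(-1.12), 'z': np.float64(-0.65), 'az': np.float64(-9.2)}
{'x': np.float64(4.83), 'y': np.float64(-0.36), 'z': np.float64(-0.65), 'az': np.float64(-9.2)}
{'x': np.float64(4.83), 'y': np.float64(0.42), 'z': np.float64(-0.65), 'az': np.float64(-9.2)}
{'x': np.float64(4.7), 'y': np.float64(1.18), 'z': np.float64(-0.65), 'az': np.float64(-9.2)}
{'x': np.float64(4.45), 'y': np.float64(1.91), 'z': np.float64(-0.65), 'az': np.float64(-9.2)}
{'x': np.float64(4.34), 'y': np.float64(0.92), 'z': np.float64(-0.0), 'az': np.float64(-9.2)}
{'x': np.float64(4.14), 'y': np.float64(1.6), 'z': np.float64(-0.0), 'az': np.float64(-9.2)}
{'x': np.float64(3.83), 'y': np.float64(2.24), 'z': np.float64(-0.0), 'az': np.float64(-9.2)}
{'x': np.float64(3.42), 'y': np.float64(2.82), 'z': np.float64(-0.0), 'az': np.float64(-9.2)}
{'x': np.float64(2.93), 'y': np.float64(3.33), 'z': np.float64(-0.0), 'az': np.float64(-9.2)}
{'x': np.float64(2.36), 'y': np.float64(3.76), 'z': np.float64(-0.0), 'az': np.float64(-9.2)}
{'x': np.float64(1.73), 'y': np.float64(4.09), 'z': np.float64(-0.0), 'az': np.float64(-9.2)}
{'x': np.float64(1.06), 'y': np.float64(4.31), 'z': np.float64(-0.0), 'az': np.float64(-9.2)}
```

>>> apply_moves([
  {"x":3.7,"y":-3.2,"z":-0.7,"az":-9.2},
  {"x":4.1,"y":-2.6,"z":-0.7,"az":-9.2},
  {"x":4.5,"y":-1.9,"z":-0.7,"az":-9.2},
  {"x":4.7,"y":-1.1,"z":-0.7,"az":-9.2},
  {"x":4.8,"y":-0.4,"z":-0.7,"az":-9.2},
  {"x":4.8,"y":0.4,"z":-0.7,"az":-9.2},
  {"x":4.7,"y":1.2,"z":-0.6,"az":-9.2},
  {"x":4.4,"y":1.9,"z":-0.6,"az":-9.2},
])

```text
validation failed for argument at $.st...
```

Run:
```python
from plan import *
p,ps,r=pose(); print(p,ps,ctrl.state()['q'])
for r in plan(500,20,270,ps+8*.175,8): print(*r.values())
```

```text
[ 235.338 -685.325  217.861] 0.33084515069199505 [ 1.163  0.6   -0.003  1.6    0.002  0.943 -0.08 ]
5.99 -7.26 -0.65 -10.0
7.17 -6.11 -0.65 -10.0
8.12 -4.77 -0.65 -10.0
8.83 -3.28 -0.65 -10.0
9.26 -1.69 -0.65 -10.0
9.42 -0.06 -0.65 -10.0
9.28 1.58 -0.65 -10.0
8.87 3.18 -0.65 -10.0
```

>>> apply_moves([
  {"x":3.7,"y":-3.2,"z":-0.7,"ax":0,"ay":0,"az":-9.2,"hand":9.3},
])

```text
t: 0.22
tool_pos: [257.1, -644.6, 223.4]
tcp_rot: [0.97, 0.242, -0.001, -0.001]
ft_force: [0.0, 1.1, 0.2]
width: 0.996
```

>>> apply_moves([
  {"x":4.1,"y":-2.6,"z":-0.7,"ax":0,"ay":0,"az":-9.2,"hand":9.3},
  {"x":4.5,"y":-1.9,"z":-0.7,"ax":0,"ay":0,"az":-9.2,"hand":9.3},
  {"x":4.7,"y":-1.1,"z":-0.7,"ax":0,"ay":0,"az":-9.2,"hand":9.3},
  {"x":4.8,"y":-0.4,"z":-0.7,"ax":0,"ay":0,"az":-9.2,"hand":9.3},
  {"x":4.8,"y":0.4,"z":-0.7,"ax":0,"ay":0,"az":-9.2,"hand":9.3},
  {"x":4.7,"y":1.2,"z":-0.6,"ax":0,"ay":0,"az":-9.2,"hand":9.3},
  {"x":4.4,"y":1.9,"z":-0.6,"ax":0,"ay":0,"az":-9.2,"hand":9.3},
])

```text
t: 1.1
tool_pos: [424.9, -338.6, 269.9]
tcp_rot: [0.679, 0.735, -0.0, -0.003]
ft_force: [1.3, -0.1, -0.3]
width: 0.998
```

Run:
```python
from plan import *
p,ps,r=pose(); print(p,ps,ctrl.state()['q'])
for r in plan(490,0,270,ps+8*.17,8): print(*r.values())
```

```text
[ 424.876 -338.55   269.939] 1.6501245605934274 [ 0.883  0.352 -0.42   1.935  0.18   0.898  0.452]
4.15 1.15 -0.0 -9.7
3.9 1.83 -0.0 -9.7
3.53 2.47 -0.0 -9.7
3.07 3.03 -0.0 -9.7
2.51 3.5 -0.0 -9.7
1.88 3.88 -0.0 -9.7
1.2 4.14 -0.0 -9.7
0.48 4.28 -0.0 -9.7
```

>>> apply_moves([
  {"x":4.2,"y":1.2,"z":0,"ax":0,"ay":0,"az":-9.7,"hand":9.3},
  {"x":3.9,"y":1.8,"z":0,"ax":0,"ay":0,"az":-9.7,"hand":9.3},
  {"x":3.5,"y":2.5,"z":0,"ax":0,"ay":0,"az":-9.7,"hand":9.3},
  {"x":3.1,"y":3.0,"z":0,"ax":0,"ay":0,"az":-9.7,"hand":9.3},
  {"x":2.5,"y":3.5,"z":0,"ax":0,"ay":0,"az":-9.7,"hand":9.3},
  {"x":1.9,"y":3.9,"z":0,"ax":0,"ay":0,"az":-9.7,"hand":9.3},
  {"x":1.2,"y":4.1,"z":0,"ax":0,"ay":0,"az":-9.7,"hand":9.3},
  {"x":0.5,"y":4.3,"z":0,"ax":0,"ay":0,"az":-9.7,"hand":9.3},
])

```text
t: 2.1
tool_pos: [484.6, 12.8, 270.7]
tcp_rot: [0.046, 0.999, 0.001, -0.003]
ft_force: [0.4, -0.3, -0.3]
width: 1.003
```

Run:
```python
from plan import *
p,ps,r=pose(); print(p,ps,ctrl.state()['q'])
for r in plan(570,296,190,2.95,7): print(*r.values())
```

```text
[484.604  12.773 270.705] 3.0504920086698974 [ 0.523  0.351 -0.862  2.034  0.333  0.905  0.96 ]
-0.85 4.14 1.15 0.8
-0.79 4.15 1.15 0.8
-0.73 4.16 1.15 0.8
-0.67 4.17 1.15 0.8
-0.61 4.18 1.15 0.8
-0.55 4.19 1.15 0.8
-0.49 4.2 1.15 0.8
```

>>> apply_moves([
  {"x":-0.9,"y":4.1,"z":1.0,"ax":0,"ay":0,"az":0.8,"hand":9.3},
  {"x":-0.8,"y":4.1,"z":1.0,"ax":0,"ay":0,"az":0.8,"hand":9.3},
  {"x":-0.7,"y":4.2,"z":1.0,"ax":0,"ay":0,"az":0.8,"hand":9.3},
  {"x":-0.7,"y":4.2,"z":1.0,"ax":0,"ay":0,"az":0.8,"hand":9.3},
])

```text
t: 2.6
tool_pos: [534.5, 178.6, 229.3]
tcp_rot: [0.074, 0.997, 0.001, -0.003]
ft_force: [0.5, 0.3, 0.1]
width: 0.997
```

Run:
```python
from plan import *
p,ps,r=pose(); print(p,ps,ctrl.state()['q'])
for r in plan(570,296,180,2.95,4): print(*r.values())
```

```text
[534.53  178.632 229.341] 2.9937816203263616 [ 0.125  0.496 -0.783  1.926  0.436  0.902  0.547]
-0.44 3.03 1.23 0.6
-0.41 3.04 1.23 0.6
-0.38 3.04 1.23 0.6
-0.35 3.05 1.23 0.6
```

>>> apply_moves([
  {"x":-0.4,"y":3.0,"z":1.5,"ax":0,"ay":0,"az":0.6,"hand":6},
  {"x":-0.4,"y":3.1,"z":1.5,"ax":0,"ay":0,"az":0.6,"hand":6},
  {"x":-0.4,"y":3.1,"z":1.5,"ax":0,"ay":0,"az":0.6,"hand":6},
  {"x":-0.4,"y":3.0,"z":1.5,"ax":0,"ay":0,"az":0.6,"hand":6},
  {"x":0,"y":0,"z":1.0,"ax":0,"ay":0,"az":0,"hand":6},
  {"x":0,"y":0,"z":0,"ax":0,"ay":0,"az":0,"hand":6},
])

```text
t: 3.35
tool_pos: [569.3, 302.6, 153.8]
tcp_rot: [0.094, 0.996, -0.0, -0.005]
ft_force: [0.2, 0.5, 0.1]
width: 0.642
```

Run:
```python
from plan import *
for n in ("side","top"):
    im=optics.grab_frame(n)[:,:,::-1]; cv2.imwrite(f"pics/{n}1.png",im)
    x,y=(170,220) if n=='side' else (110,130)
    cv2.imwrite(f"pics/{n}1z.png",cv2.resize(im[y:y+150 if n=='side' else y+110,x:x+130],None,fx=4,fy=4,interpolation=cv2.INTER_CUBIC))
p,ps,r=pose(); print(p,ps,ctrl.state()['q'],r.as_matrix()[:,2])
for r in plan(570,296,130,2.95,1): print(*r.values())
```

```text
[569.86  302.837 154.956] 2.9533674162256034 [-0.137  0.664 -0.686  1.813  0.53   0.863  0.307] [-0.008  0.001 -1.   ]
-0.14 -0.67 2.5 0.2
```

View pics/side1z.png

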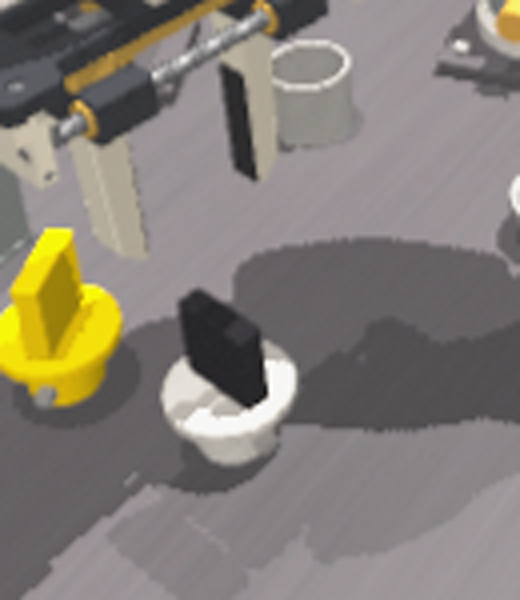

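View pics/top1z.png

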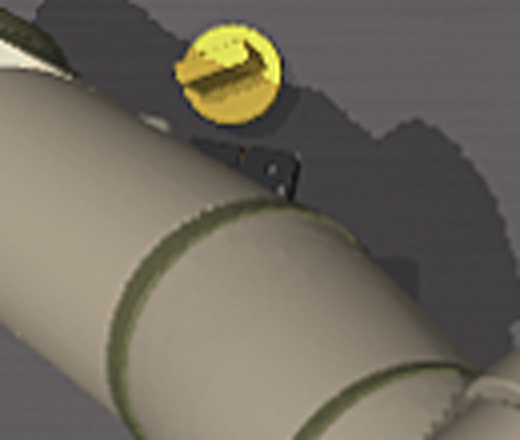

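Run:
```python
from plan import *
p,ps,r=pose(); w=ctrl.state()['width']*93/2
for sy in (1,-1):
  for e in (0,17.5):
    for sx in (7.5,-7.5):
      P=p+r.apply([sx,sy*(w+e),0]); print(sy,e,sx,(proj('side',P)[0]-[170,220])*4, proj('top',P)[0])
```

```text
1 0 7.5 [144.547 247.402] [140.972 183.992]
1 0 -7.5 [122.717 232.863] [142.361 177.696]
1 17.5 7.5 [110.991 269.317] [133.62  182.578]
1 17.5 -7.5 [ 89.168 254.278] [135.016 176.285]
-1 0 7.5 [251.005 177.875] [166.136 188.828]
-1 0 -7.5 [229.242 164.866] [167.499 182.524]
-1 17.5 7.5 [279.977 158.954] [173.513 190.246]
-1 17.5 -7.5 [258.254 146.346] [174.869 183.939]
```

Run:
```python
from plan import *
for r in plan(571,296.5,100,2.95,1): print(*r.values())
```

```text
-0.23 -0.6 5.5 0.2
```

>>> apply_moves([
  {"x":-0.2,"y":-0.6,"z":2.5,"ax":0,"ay":0.3,"az":0.2,"hand":5},
  {"x":0,"y":0,"z":2.0,"ax":0,"ay":0,"az":0,"hand":5},
  {"x":0,"y":0,"z":0.5,"ax":0,"ay":0,"az":0,"hand":5},
  {"x":0,"y":0,"z":0,"ax":0,"ay":0,"az":0,"hand":5},
])

```text
t: 3.95
tool_pos: [571.7, 294.8, 106.2]
tcp_rot: [0.097, 0.995, 0.001, -0.005]
ft_force: [-0.3, -0.1, -0.3]
width: 0.538
```

Run:
```python
from plan import *
im=optics.grab_frame('side')[:,:,::-1]
cv2.imwrite(f"pics/side2z.png",cv2.resize(im[220:370,170:300],None,fx=4,fy=4,interpolation=cv2.INTER_CUBIC))
p,ps,r=pose(); print(p,ps,r.as_matrix()[:,2])
for r in plan(571,296.5,47,2.95,1): print(*r.values())
```

```text
[571.764 294.914 106.459] 2.9470533167301967 [-0.009  0.003 -1.   ]
0.11 0.14 5.95 -0.2
```

View pics/side2z.png

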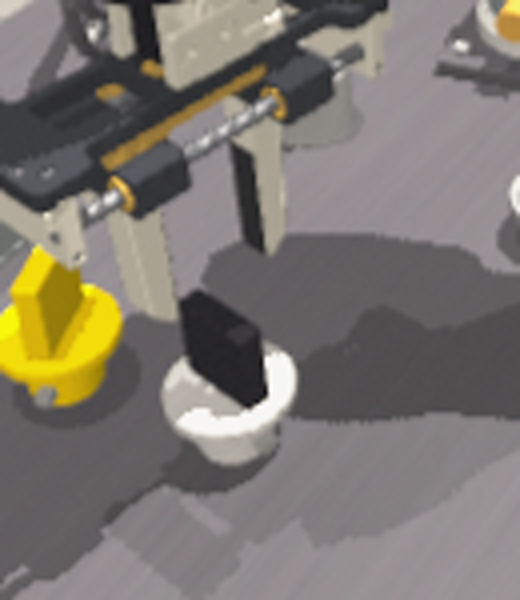

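>>> apply_moves([
  {"x":0.1,"y":0.15,"z":2.0,"ax":0,"ay":-0.5,"az":-0.2,"hand":5},
  {"x":0,"y":0,"z":2.0,"ax":0,"ay":0,"az":0,"hand":5},
  {"x":0,"y":0,"z":1.4,"ax":0,"ay":0,"az":0,"hand":5},
  {"x":0,"y":0,"z":0.3,"ax":0,"ay":0,"az":0,"hand":5},
])

```text
t: 4.5
tool_pos: [572.3, 298.0, 49.5]
tcp_rot: [0.095, 0.995, 0.002, 0.001]
ft_force: [0.2, -0.7, 0.9]
width: 0.538
```

Run:
```python
from plan import *
im=optics.grab_frame('side')[:,:,::-1]
cv2.imwrite(f"pics/side3z.png",cv2.resize(im[220:370,170:300],None,fx=4,fy=4,interpolation=cv2.INTER_CUBIC))
p,ps,r=pose(); print(p,ps,r.as_matrix()[:,2],ctrl.state()['ft_force'])
for r in plan(571,296.5,47,2.95,1): print(*r.values())
```

```text
[572.387 298.067  49.619] 2.9504012245621563 [ 0.003  0.004 -1.   ] [ 0.184  0.238 -0.542]
0.11 -0.18 0.26 0.0
```

View pics/side3z.png

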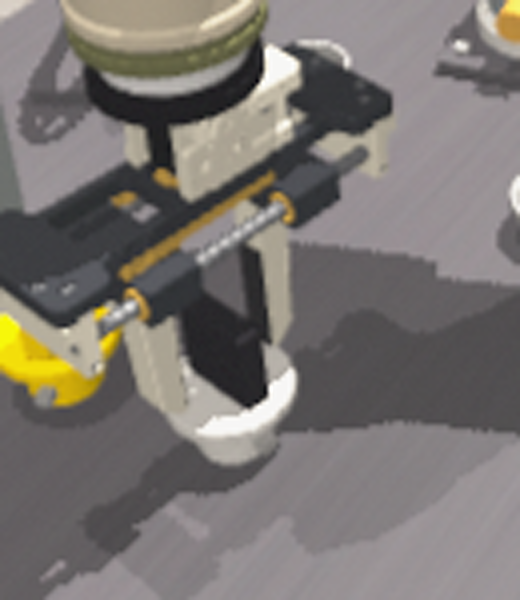

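>>> apply_moves([
  {"x":0.1,"y":-0.2,"z":0.2,"ax":0,"ay":0,"az":0,"hand":2.6},
  {"x":0,"y":0,"z":0,"ax":0,"ay":0,"az":0,"hand":2.0},
  {"x":0,"y":0,"z":0,"ax":0,"ay":0,"az":0,"hand":1.2},
  {"x":0,"y":0,"z":0,"ax":0,"ay":0,"az":0,"hand":1.2},
  {"x":0,"y":0,"z":0,"ax":0,"ay":0,"az":0,"hand":1.0},
  {"x":0,"y":0,"z":0,"ax":0,"ay":0,"az":0,"hand":1.0},
], grip_force=40)

```text
t: 5.3
tool_pos: [571.6, 296.4, 48.8]
tcp_rot: [0.096, 0.995, 0.002, 0.002]
ft_force: [-0.1, -0.1, -1.2]
width: 0.149
```

Run:
```python
from plan import *
s=ctrl.state();p,ps,r=pose(); print(p,ps,r.as_matrix()[:,2],s['ft_force'],s['moment'],s['width']*93)
```

```text
[571.637 296.357  48.779] 2.9498934058461836 [ 0.004  0.005 -1.   ] [-0.053 -0.113 -1.246] [ 0.081 -0.155  0.019] 13.870246730064764
```

>>> apply_moves([
  {"x":0,"y":0,"z":-1.5,"ax":0,"ay":0,"az":0,"hand":1.0},
  {"x":0,"y":0,"z":-4,"ax":0,"ay":0,"az":0,"hand":1.0},
  {"x":0,"y":0,"z":-4,"ax":0,"ay":0,"az":0,"hand":1.0},
  {"x":0,"y":0,"z":-4,"ax":0,"ay":0,"az":0,"hand":1.0},
  {"x":0,"y":0,"z":-2,"ax":0,"ay":0,"az":0,"hand":1.0},
  {"x":0,"y":0,"z":0,"ax":0,"ay":0,"az":0,"hand":1.0},
])

```text
t: 6.05
tool_pos: [569.8, 295.7, 212.2]
tcp_rot: [0.095, 0.995, 0.002, 0.001]
ft_force: [0.1, 0.2, -2.9]
width: 0.145
```

Run:
```python
from plan import *
s=ctrl.state();p,ps,r=pose(); print(p,ps,r.as_matrix()[:,2],s['ft_force'],s['moment'],s['width']*93)
im=optics.grab_frame('side')[:,:,::-1]
cv2.imwrite(f"pics/side4z.png",cv2.resize(im[150:330,150:330],None,fx=3,fy=3,interpolation=cv2.INTER_CUBIC))
for r in plan(596,-86,205,2.88,8): print(*r.values())
```

```text
[569.76  295.715 212.16 ] 2.9514663216749373 [ 0.003  0.005 -1.   ] [ 0.068  0.176 -2.916] [ 0.021 -0.171 -0.027] 13.484155420929294
-1.23 -4.62 0.08 0.5
-1.27 -4.61 0.08 0.5
-1.31 -4.6 0.08 0.5
-1.35 -4.58 0.08 0.5
-1.39 -4.57 0.08 0.5
-1.43 -4.56 0.08 0.5
-1.47 -4.55 0.08 0.5
-1.51 -4.53 0.08 0.5
```

View pics/side4z.png

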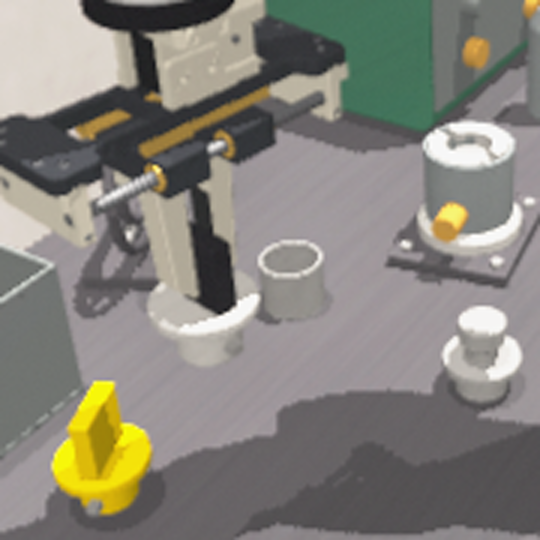

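>>> apply_moves([
  {"x":-1.2,"y":-4.6,"z":0.1,"ax":0,"ay":0,"az":0.5,"hand":1.0},
  {"x":-1.3,"y":-4.6,"z":0.1,"ax":0,"ay":0,"az":0.5,"hand":1.0},
  {"x":-1.3,"y":-4.6,"z":0.1,"ax":0,"ay":0,"az":0.5,"hand":1.0},
  {"x":-1.3,"y":-4.6,"z":0.1,"ax":0,"ay":0,"az":0.5,"hand":1.0},
  {"x":-1.4,"y":-4.6,"z":0.1,"ax":0,"ay":0,"az":0.5,"hand":1.0},
  {"x":-1.4,"y":-4.6,"z":0.1,"ax":0,"ay":0,"az":0.5,"hand":1.0},
  {"x":-1.5,"y":-4.5,"z":0.1,"ax":0,"ay":0,"az":0.5,"hand":1.0},
  {"x":0,"y":0,"z":0,"ax":0,"ay":0,"az":0,"hand":1.0},
])

```text
t: 7.1
tool_pos: [587.8, -49.5, 192.6]
tcp_rot: [0.125, 0.992, 0.001, -0.007]
ft_force: [-0.9, 1.0, -2.2]
width: 0.148
```

Run:
```python
from plan import *
s=ctrl.state();p,ps,r=pose(); print(p,ps,r.as_matrix()[:,2],s['q'])
im=optics.grab_frame('side')[:,:,::-1]
cv2.imwrite(f"pics/side5.png",im)
cv2.imwrite(f"pics/side5z.png",cv2.resize(im[110:260,230:380],None,fx=4,fy=4,interpolation=cv2.INTER_CUBIC))
im=optics.grab_frame('top')[:,:,::-1]
cv2.imwrite(f"pics/top5.png",im)
for r in plan(608,-86,180,2.847,2): print(*r.values())
```

```text
[587.751 -49.485 192.59 ] 2.891600311088372 [-0.013  0.004 -1.   ] [ 0.479  0.565 -0.726  1.901  0.476  0.869  0.831]
-1.47 -1.76 0.67 1.4
-1.52 -1.72 0.67 1.4
```

View pics/side5z.png

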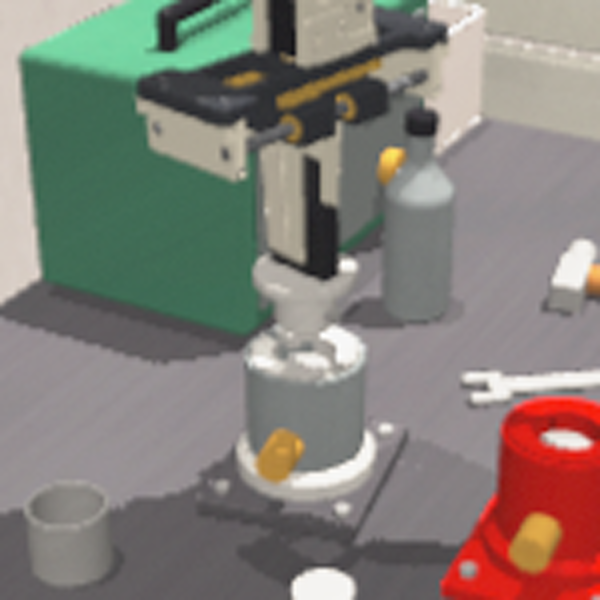

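View pics/top5.png

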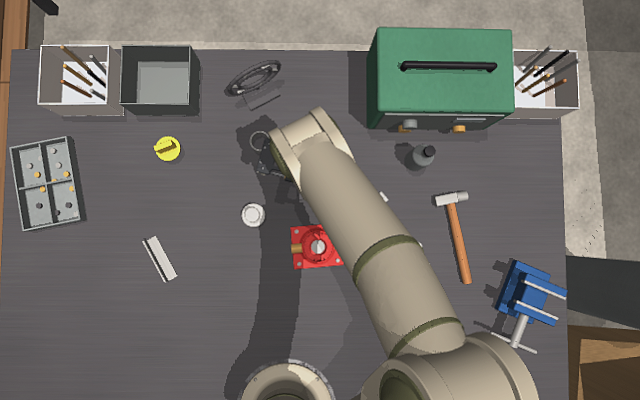

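>>> apply_moves([
  {"x":-1.5,"y":-1.8,"z":0.7,"ax":0,"ay":-0.4,"az":1.4,"hand":1.0},
  {"x":-1.5,"y":-1.7,"z":0.7,"ax":0,"ay":-0.4,"az":1.4,"hand":1.0},
  {"x":0,"y":0,"z":0,"ax":0,"ay":0,"az":0,"hand":1.0},
])

```text
t: 7.58
tool_pos: [609.0, -85.4, 177.4]
tcp_rot: [0.145, 0.989, 0.002, 0.001]
ft_force: [0.1, 0.4, -2.4]
width: 0.148
```

Run:
```python
from plan import *
s=ctrl.state();p,ps,r=pose(); print(p,ps,r.as_matrix()[:,2],s['q'])
for r in plan(607.8,-86,160,2.847,1): print(*r.values())
im=cv2.imread('pics/side4z.png'); im=cv2.imread('pics/side0.png')
im=cv2.resize(im[185:225,285:330],None,fx=14,fy=14,interpolation=cv2.INTER_CUBIC)
cv2.imwrite('pics/rim.png',im)
im=cv2.imread('pics/top0.png')
im=cv2.resize(im[150:195,300:345],None,fx=13,fy=13,interpolation=cv2.INTER_CUBIC)
cv2.imwrite('pics/rimt.png',im)
```

```text
[609.016 -85.383 177.415] 2.8496069432054734 [ 0.002  0.003 -1.   ] [ 0.507  0.6   -0.694  1.871  0.498  0.849  0.84 ]
0.1 -0.09 1.74 0.1
```

View pics/rim.png

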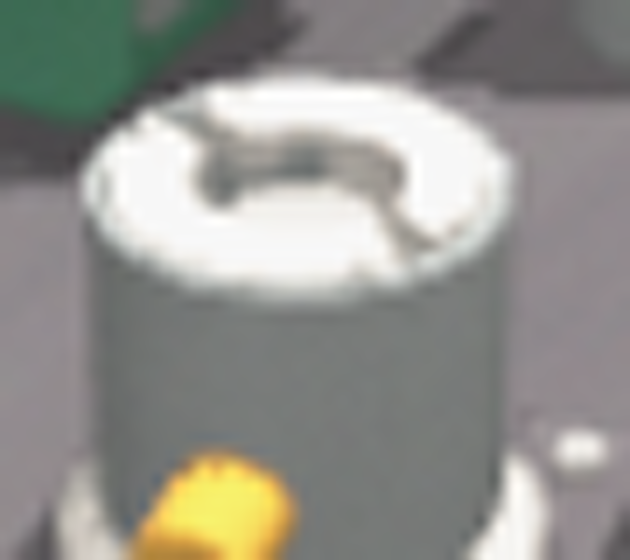

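View pics/rimt.png

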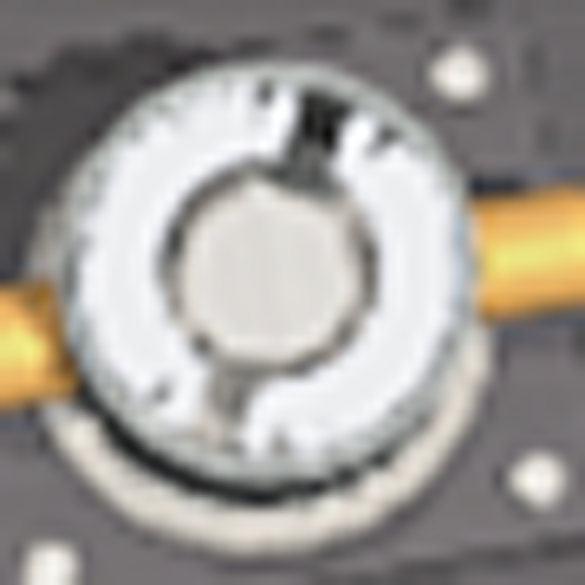

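Run:
```python
from plan import *
S=lambda X,Y:onz('side',285+(X+.5)/14-.5,185+(Y+.5)/14-.5,100)[:2]
T=lambda X,Y:onz('top',300+(X+.5)/13-.5,150+(Y+.5)/13-.5,100)[:2]
def circ(P): 
    P=np.array(P);A=np.c_[2*P,np.ones(len(P))];s=np.linalg.lstsq(A,(P**2).sum(1),rcond=None)[0]
    return s[:2],np.sqrt(s[2]+s[0]**2+s[1]**2)
print('side',circ([S(80,180),S(512,178),S(290,70),S(300,298),S(140,110),S(450,110),S(130,250),S(470,255)]))
print('top',circ([T(270,58),T(476,255),T(265,487),T(62,285),T(130,120),T(410,120),T(410,430),T(115,420)]))
print('bore top',circ([T(165,270),T(375,270),T(250,168),T(265,375),T(200,195),T(340,345)]))
an=lambda a,b:np.arctan2(*(a-b)[::-1])
print('slot top',an(T(320,120),T(228,400)), (T(320,120)+T(228,400))/2)
print('slot top local',an(T(322,105),T(308,180)),an(T(234,378),T(222,425)))
print('slot side',an(S(175,115),S(425,245)),(S(175,115)+S(425,245))/2)
```

```text
side (array([605.659, -83.249]), np.float64(40.931668452523944))
top (array([607.421, -85.348]), np.float64(39.878021924052405))
bore top (array([608.062, -85.46 ]), np.float64(19.7003888251704))
slot top -0.31615129383393575 [610.091 -86.269]
slot top local -0.18446643186332243 -0.24907304897775373
slot side -0.29520282478342036 [606.149 -83.917]
```

>>> apply_moves([
  {"x":0.12,"y":-0.05,"z":1.5,"ax":0,"ay":0,"az":0.7,"hand":1.0},
  {"x":0,"y":0,"z":1.2,"ax":0,"ay":0,"az":0,"hand":1.0},
  {"x":0,"y":0,"z":0.2,"ax":0,"ay":0,"az":0,"hand":1.0},
  {"x":0,"y":0,"z":0,"ax":0,"ay":0,"az":0,"hand":1.0},
])

```text
t: 8.07
tool_pos: [607.0, -83.0, 146.0]
tcp_rot: [0.15, 0.989, 0.002, 0.0]
ft_force: [-0.5, -0.8, -2.4]
width: 0.151
```

```bash
cat > look.py <<'E'
from plan import *
import sys
s=ctrl.state();p,ps,r=pose(); print('t',s['t'],'p',p,'yaw',ps,'z',r.as_matrix()[:,2],'F',s['ft_force'],'M',s['moment'],'w',s['width']*93,'q7',s['q'][6])
a=[float(v) for v in sys.argv[1:5]]
for r in plan(*a,1): print(*r.values())
if len(sys.argv)>5:
    im=optics.grab_frame('side')[:,:,::-1]
    cv2.imwrite(f"pics/{sys.argv[5]}.png",cv2.resize(im[140:240,260:360],None,fx=6,fy=6,interpolation=cv2.INTER_CUBIC))
E
python3 look.py 607.8 -84.8 146 2.837 s6
```

```text
t 8.075 p [607.031 -82.96  146.003] yaw 2.8397029367461952 z [ 0.001  0.004 -1.   ] F [-0.465 -0.849 -2.445] M [ 0.024 -0.158  0.005] w 14.06705457357232 q7 0.7950162096911428
-0.13 -0.15 0.0 0.2
```

View pics/s6.png

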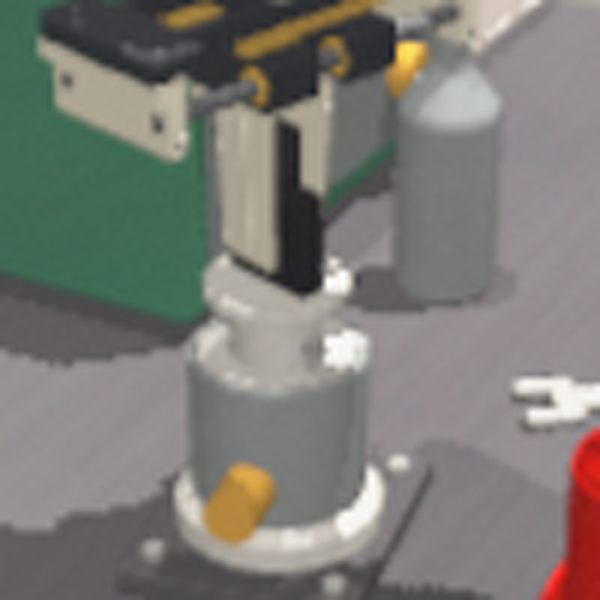

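>>> apply_moves([
  {"x":-0.13,"y":-0.15,"z":0,"ax":0,"ay":0,"az":0.2,"hand":1.0},
  {"x":0,"y":0,"z":0.2,"ax":0,"ay":0,"az":0,"hand":1.0},
  {"x":0,"y":0,"z":0.2,"ax":0,"ay":0,"az":0,"hand":1.0},
])

```text
t: 8.5
tool_pos: [608.5, -84.9, 142.9]
tcp_rot: [0.152, 0.988, 0.002, 0.001]
ft_force: [-0.2, -0.2, -2.5]
width: 0.151
```

```bash
python3 look.py 607.8 -84.8 140 2.837
```

```text
t 8.5 p [608.502 -84.909 142.893] yaw 2.8357683934518483 z [ 0.003  0.004 -1.   ] F [-0.229 -0.224 -2.52 ] M [ 0.039 -0.113  0.018] w 14.012351710789037 q7 0.7911237620677645
0.07 -0.01 0.29 -0.1
```

>>> apply_moves([
  {"x":0.05,"y":0,"z":0.15,"ax":0,"ay":0,"az":0,"hand":1.0},
  {"x":0,"y":0,"z":0.15,"ax":0,"ay":0,"az":0,"hand":1.0},
  {"x":0,"y":0,"z":0.15,"ax":0,"ay":0,"az":0,"hand":1.0},
])

```text
t: 8.88
tool_pos: [608.0, -84.8, 138.1]
tcp_rot: [0.152, 0.988, 0.002, 0.001]
ft_force: [0.2, -0.2, -3.0]
width: 0.147
```

```bash
python3 look.py 607.8 -84.8 138 2.837
```

```text
t 8.875 p [607.971 -84.779 138.083] yaw 2.8356827139968046 z [ 0.003  0.004 -1.   ] F [ 0.211 -0.224 -3.047] M [ 0.074 -0.095 -0.006] w 13.696476719373337 q7 0.7853412600090477
0.02 -0.01 0.01 -0.1
```

No contact with the foot about 10.7 mm down, so I continue in small steps.

>>> apply_moves([
  {"x":0,"y":0,"z":0.1,"ax":0,"ay":0,"az":0,"hand":1.0},
  {"x":0,"y":0,"z":0.1,"ax":0,"ay":0,"az":0,"hand":1.0},
])

```text
t: 9.12
tool_pos: [608.0, -84.8, 136.1]
tcp_rot: [0.152, 0.988, 0.002, 0.001]
ft_force: [-1.4, 1.2, 1.8]
width: 0.149
```

```bash
python3 look.py 607.8 -84.8 138 2.837
```

```text
t 9.125 p [607.963 -84.772 136.076] yaw 2.835705143806657 z [ 0.003  0.004 -1.   ] F [-1.369  1.17   1.784] M [-0.026  0.119 -0.02 ] w 13.812893351045792 q7 0.7829613042112546
0.01 -0.01 -0.19 -0.1
```

>>> apply_moves([
  {"x":0,"y":0,"z":0.1,"ax":0,"ay":0,"az":0,"hand":1.0},
])

```text
t: 9.25
tool_pos: [608.0, -84.8, 135.3]
tcp_rot: [0.152, 0.988, 0.002, 0.001]
ft_force: [-1.0, 0.1, 1.7]
width: 0.149
```

>>> apply_moves([
  {"x":0,"y":0,"z":0.1,"ax":0,"ay":0,"az":0,"hand":1.0},
])

```text
t: 9.38
tool_pos: [608.0, -84.8, 134.5]
tcp_rot: [0.152, 0.988, 0.002, 0.001]
ft_force: [-1.9, 0.5, 2.3]
width: 0.147
```

```bash
python3 look.py 607.8 -84.8 138 2.837
```

```text
t 9.375 p [607.979 -84.776 134.472] yaw 2.835649461775402 z [ 0.003  0.004 -1.   ] F [-1.902  0.512  2.268] M [-0.041  0.215  0.009] w 13.629236387160775 q7 0.7806953606008948
0.02 -0.01 -0.35 -0.1
```

>>> apply_moves([
  {"x":0,"y":0,"z":0.15,"ax":0,"ay":0,"az":0,"hand":1.0},
  {"x":0,"y":0,"z":0.15,"ax":0,"ay":0,"az":0,"hand":1.0},
  {"x":0,"y":0,"z":0.15,"ax":0,"ay":0,"az":0,"hand":1.0},
])

```text
t: 9.75
tool_pos: [608.0, -84.7, 130.1]
tcp_rot: [0.152, 0.988, 0.002, 0.001]
ft_force: [-1.5, -0.8, 3.6]
width: 0.15
```

```bash
python3 look.py 607.8 -84.8 121 2.837
```

```text
t 9.75 p [608.    -84.712 130.061] yaw 2.8356325963054387 z [ 0.003  0.003 -1.   ] F [-1.533 -0.794  3.608] M [-0.026  0.338  0.012] w 13.986566402676834 q7 0.775368338070044
0.02 -0.01 0.91 -0.1
```

>>> apply_moves([
  {"x":0,"y":0,"z":0.15,"ax":0,"ay":0,"az":0,"hand":1.0},
  {"x":0,"y":0,"z":0.15,"ax":0,"ay":0,"az":0,"hand":1.0},
  {"x":0,"y":0,"z":0.15,"ax":0,"ay":0,"az":0,"hand":1.0},
  {"x":0,"y":0,"z":0.15,"ax":0,"ay":0,"az":0,"hand":1.0},
])

```text
t: 10.25
tool_pos: [608.0, -84.7, 123.9]
tcp_rot: [0.152, 0.988, 0.002, 0.001]
ft_force: [-3.1, 0.6, 4.7]
width: 0.147
```

```bash
python3 look.py 607.8 -84.8 121 2.837
```

```text
t 10.25 p [608.008 -84.704 123.912] yaw 2.8356194026536237 z [ 0.003  0.003 -1.   ] F [-3.059  0.58   4.726] M [-0.082  0.472 -0.034] w 13.68510562146155 q7 0.7681861647862687
0.02 -0.02 0.29 -0.1
```

>>> apply_moves([
  {"x":0.05,"y":0,"z":0.15,"ax":0,"ay":0,"az":0,"hand":1.0},
  {"x":0,"y":0,"z":0.15,"ax":0,"ay":0,"az":0,"hand":1.0},
])

```text
t: 10.5
tool_pos: [608.0, -84.7, 121.1]
tcp_rot: [0.152, 0.988, 0.002, 0.002]
ft_force: [-3.1, 0.1, 5.8]
width: 0.146
```

```bash
python3 look.py 607.8 -84.8 120.8 2.837
```

```text
t 10.5 p [607.974 -84.718 121.1  ] yaw 2.835515887979515 z [ 0.004  0.003 -1.   ] F [-3.069  0.133  5.807] M [-0.088  0.614  0.038] w 13.545048893480258 q7 0.7641437426004006
0.01 -0.01 0.03 -0.1
```

>>> apply_moves([
  {"x":0.03,"y":0,"z":0.02,"ax":0,"ay":0,"az":2,"hand":1.0},
  {"x":0,"y":0,"z":0,"ax":0,"ay":0,"az":2,"hand":1.0},
])

```text
t: 10.75
tool_pos: [608.5, -84.7, 121.2]
tcp_rot: [0.188, 0.982, 0.002, 0.003]
ft_force: [-2.4, -0.8, 6.2]
width: 0.147
```

```bash
python3 look.py 607.8 -84.8 120.8 2.837
```

```text
t 10.75 p [608.525 -84.716 121.208] yaw 2.763999383371122 z [ 0.006  0.003 -1.   ] F [-2.42  -0.797  6.238] M [-0.109  0.41   0.01 ] w 13.654056856944466 q7 0.7067274571808362
0.06 -0.03 0.04 -4.2
```

>>> apply_moves([
  {"x":0.05,"y":0,"z":0.02,"ax":0,"ay":0.3,"az":3,"hand":1.0},
  {"x":0,"y":0,"z":0,"ax":0,"ay":0,"az":3,"hand":1.0},
  {"x":0,"y":0,"z":0,"ax":0,"ay":0,"az":3,"hand":1.0},
  {"x":0,"y":0,"z":0,"ax":0,"ay":0,"az":3,"hand":1.0},
])

```text
t: 11.25
tool_pos: [609.7, -84.9, 121.9]
tcp_rot: [0.292, 0.956, 0.003, 0.001]
ft_force: [-2.1, -0.4, 5.4]
width: 0.148
```

```bash
python3 look.py 608 -84.8 120.8 2.837
```

```text
t 11.25 p [609.728 -84.902 121.893] yaw 2.5481336725500565 z [ 0.004  0.004 -1.   ] F [-2.108 -0.371  5.397] M [-0.181  0.481  0.086] w 13.76545007456534 q7 0.5402130522121684
0.15 -0.09 0.11 -16.6
```

>>> apply_moves([
  {"x":0.15,"y":-0.09,"z":0.12,"ax":0,"ay":0,"az":2.5,"hand":1.0},
  {"x":0.04,"y":-0.02,"z":0.02,"ax":0,"ay":0,"az":2.5,"hand":1.0},
  {"x":0.04,"y":-0.02,"z":0.02,"ax":0,"ay":0,"az":2.5,"hand":1.0},
  {"x":0.04,"y":-0.02,"z":0.02,"ax":0,"ay":0,"az":2.5,"hand":1.0},
])

```text
t: 11.75
tool_pos: [609.5, -85.2, 121.4]
tcp_rot: [0.377, 0.926, 0.003, 0.004]
ft_force: [-1.0, -0.9, 6.6]
width: 0.148
```

```bash
python3 look.py 608 -84.8 120.8 2.837
```

```text
t 11.75 p [609.493 -85.221 121.395] yaw 2.368055279530304 z [ 0.01   0.003 -1.   ] F [-0.977 -0.853  6.588] M [-0.319  0.338  0.082] w 13.798115643939141 q7 0.3954367892091916
0.14 -0.07 0.06 -26.9
```

>>> apply_moves([
  {"x":0.14,"y":-0.07,"z":0.06,"ax":0.5,"ay":0.3,"az":2.5,"hand":1.0},
  {"x":0.04,"y":-0.02,"z":0.02,"ax":0,"ay":0,"az":2.5,"hand":1.0},
  {"x":0.04,"y":-0.02,"z":0.02,"ax":0,"ay":0,"az":2.0,"hand":1.0},
])

```text
t: 12.12
tool_pos: [609.6, -85.1, 121.5]
tcp_rot: [0.435, 0.901, 0.001, 0.002]
ft_force: [-2.0, -1.4, 5.7]
width: 0.148
```

```bash
python3 look.py 608 -84.8 120.8 2.837
```

```text
t 12.125 p [609.55  -85.127 121.464] yaw 2.242033904273456 z [ 0.005 -0.001 -1.   ] F [-1.959 -1.388  5.729] M [-0.259  0.427  0.061] w 13.809142724324811 q7 0.2961567340593841
0.12 -0.1 0.07 -34.1
```

Turned 0.59 rad so far with little torque. The stop should come soon, so I use smaller steps.

>>> apply_moves([
  {"x":0.1,"y":-0.1,"z":0.08,"ax":0.1,"ay":0.2,"az":1.5,"hand":1.0},
  {"x":0.03,"y":-0.03,"z":0.02,"ax":0,"ay":0,"az":1.5,"hand":1.0},
])

```text
t: 12.38
tool_pos: [609.5, -85.3, 121.3]
tcp_rot: [0.459, 0.888, 0.001, 0.002]
ft_force: [-2.3, 0.1, 5.9]
width: 0.152
```

```bash
python3 look.py 608 -84.8 120.8 2.837
```

```text
t 12.375 p [609.516 -85.272 121.283] yaw 2.188030028238444 z [ 0.005  0.001 -1.   ] F [-2.302  0.105  5.858] M [-0.236  0.545  0.063] w 14.146711029840533 q7 0.2555030040575624
0.13 -0.1 0.05 -37.2
```

>>> apply_moves([
  {"x":0.06,"y":-0.05,"z":0.05,"ax":0,"ay":0,"az":1.5,"hand":1.0},
])

```text
t: 12.5
tool_pos: [609.4, -85.3, 121.1]
tcp_rot: [0.471, 0.882, 0.002, 0.003]
ft_force: [-1.4, -0.9, 6.1]
width: 0.147
```

```bash
python3 look.py 608 -84.8 120.8 2.837
```

```text
t 12.5 p [609.45  -85.264 121.104] yaw 2.161119932219452 z [ 0.006  0.    -1.   ] F [-1.406 -0.853  6.111] M [-0.313  0.159  0.1  ] w 13.637053008344907 q7 0.23360566969541718
0.12 -0.09 0.03 -38.7
```

>>> apply_moves([
  {"x":0.06,"y":-0.05,"z":0.04,"ax":0,"ay":0,"az":1.5,"hand":1.0},
])

```text
t: 12.62
tool_pos: [609.4, -85.3, 121.0]
tcp_rot: [0.483, 0.876, 0.002, 0.004]
ft_force: [-1.0, -1.4, 6.5]
width: 0.145
```

```bash
python3 look.py 608 -84.8 120.8 2.837
```

```text
t 12.625 p [609.375 -85.304 121.041] yaw 2.134126753311773 z [ 0.008 -0.    -1.   ] F [-1.005 -1.394  6.461] M [-0.3    0.22   0.054] w 13.480306115145174 q7 0.2118121924521257
0.12 -0.09 0.02 -40.3
```

>>> apply_moves([
  {"x":0.06,"y":-0.05,"z":0.04,"ax":0,"ay":0,"az":1.5,"hand":1.0},
])

```text
t: 12.75
tool_pos: [609.3, -85.3, 121.0]
tcp_rot: [0.494, 0.869, 0.002, 0.004]
ft_force: [-1.0, -0.9, 6.7]
width: 0.146
```

```bash
python3 look.py 608 -84.8 120.8 2.837
```

```text
t 12.75 p [609.317 -85.311 120.991] yaw 2.107148195562061 z [ 0.009 -0.001 -1.   ] F [-1.007 -0.94   6.733] M [-0.325  0.233  0.021] w 13.615755657381428 q7 0.19001038090127687
0.11 -0.09 0.02 -41.8
```

>>> apply_moves([
  {"x":0.06,"y":-0.05,"z":0.04,"ax":0,"ay":0,"az":1.5,"hand":1.0},
])

```text
t: 12.88
tool_pos: [609.3, -85.3, 120.9]
tcp_rot: [0.506, 0.862, 0.002, 0.005]
ft_force: [-0.0, -0.8, 6.0]
width: 0.148
```

```bash
python3 look.py 608 -84.8 120.8 2.837
```

```text
t 12.875 p [609.252 -85.344 120.895] yaw 2.0801102495310504 z [ 0.011 -0.001 -1.   ] F [-0.028 -0.805  6.017] M [-0.38   0.248  0.041] w 13.777088907654639 q7 0.16820095052606474
0.11 -0.08 0.01 -43.4
```

>>> apply_moves([
  {"x":0.06,"y":-0.05,"z":0.03,"ax":0.5,"ay":0.35,"az":1.5,"hand":1.0},
])

```text
t: 13.0
tool_pos: [609.3, -85.4, 121.0]
tcp_rot: [0.518, 0.856, 0.0, 0.001]
ft_force: [-0.4, -1.3, 5.3]
width: 0.153
```

```bash
python3 look.py 608 -84.8 120.8 2.837
```

```text
t 13.0 p [609.348 -85.401 121.001] yaw 2.0534243790433786 z [ 0.002 -0.    -1.   ] F [-0.429 -1.328  5.281] M [-0.452 -0.058  0.148] w 14.21584213447845 q7 0.15213019683757442
0.12 -0.09 0.02 -44.9
```

>>> apply_moves([
  {"x":0.06,"y":-0.05,"z":0.04,"ax":0.1,"ay":0.1,"az":1.5,"hand":1.0},
])

```text
t: 13.12
tool_pos: [609.0, -85.5, 120.8]
tcp_rot: [0.529, 0.849, -0.0, 0.0]
ft_force: [-2.7, -1.3, 6.4]
width: 0.149
```

```bash
python3 look.py 608 -84.8 120.8 2.837
```

```text
t 13.125 p [609.021 -85.504 120.807] yaw 2.0263576854391605 z [ 0. -0. -1.] F [-2.701 -1.3    6.41 ] M [-0.515  0.386  0.273] w 13.829873801724476 q7 0.13203470906253456
0.11 -0.06 0.0 -46.4
```

>>> apply_moves([
  {"x":0.06,"y":-0.05,"z":0.04,"ax":0.1,"ay":0.1,"az":1.2,"hand":1.0},
])

```text
t: 13.25
tool_pos: [608.6, -85.6, 120.7]
tcp_rot: [0.538, 0.843, -0.0, -0.001]
ft_force: [-2.3, -1.8, 9.5]
width: 0.151
```

```bash
python3 look.py 608 -84.8 120.8 2.837
```

```text
t 13.25 p [608.588 -85.632 120.73 ] yaw 2.0046486998372632 z [-0.002 -0.    -1.   ] F [-2.255 -1.835  9.528] M [-0.493  0.324  0.234] w 14.077140346078101 q7 0.11613457599100926
0.1 -0.02 -0.01 -47.7
```

>>> apply_moves([
  {"x":0.02,"y":0,"z":0,"ax":0,"ay":0,"az":1.0,"hand":1.0},
])

```text
t: 13.38
tool_pos: [608.3, -85.8, 120.8]
tcp_rot: [0.546, 0.838, -0.001, -0.001]
ft_force: [-3.1, -0.8, 5.2]
width: 0.153
```

```bash
python3 look.py 608 -84.8 120.8 2.837
```

```text
t 13.375 p [608.26  -85.752 120.811] yaw 1.9867349304390232 z [-0.002 -0.001 -1.   ] F [-3.082 -0.771  5.185] M [-0.299  0.721  0.246] w 14.201612746110525 q7 0.10207459853499178
0.1 0.01 0.0 -48.7
```

>>> apply_moves([
  {"x":0.02,"y":0,"z":0,"ax":0,"ay":0,"az":0.8,"hand":1.0},
])

```text
t: 13.5
tool_pos: [607.9, -85.8, 120.9]
tcp_rot: [0.552, 0.834, -0.001, -0.001]
ft_force: [-1.3, -0.0, 5.4]
width: 0.145
```

```bash
python3 look.py 608 -84.8 120.8 2.837
```

```text
t 13.5 p [607.929 -85.805 120.869] yaw 1.9724408571563665 z [-0.002 -0.001 -1.   ] F [-1.328 -0.003  5.409] M [-0.279  0.399  0.323] w 13.452708425849417 q7 0.09071290117873475
0.09 0.05 0.01 -49.5
```

>>> apply_moves([
  {"x":0,"y":0,"z":0,"ax":0,"ay":0,"az":0.7,"hand":1.0},
])

```text
t: 13.62
tool_pos: [607.8, -85.9, 120.9]
tcp_rot: [0.557, 0.831, -0.001, -0.001]
ft_force: [-1.7, -0.5, 4.1]
width: 0.147
```

```bash
python3 look.py 608 -84.8 120.8 2.837 s7
```

```text
t 13.625 p [607.797 -85.868 120.87 ] yaw 1.9603774644518066 z [-0.002 -0.002 -1.   ] F [-1.745 -0.496  4.1  ] M [-0.13   0.239  0.406] w 13.712756123442308 q7 0.08121293983431653
0.09 0.06 0.01 -50.2
```

View pics/s7.png

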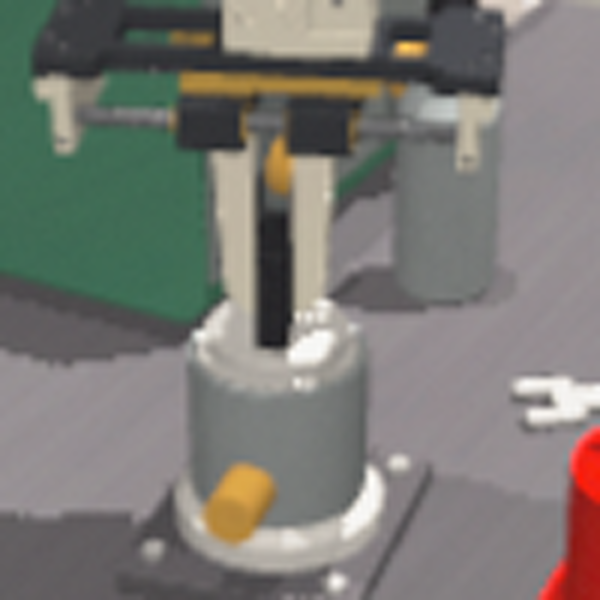

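Torque reached 0.41 N·m over the last few small turns, so the cap is at the stop (about 0.87 rad). Now I ease it up into the notches.

>>> apply_moves([
  {"x":0,"y":0,"z":-0.1,"ax":0,"ay":0,"az":0.2,"hand":1.0},
  {"x":0,"y":0,"z":-0.1,"ax":0,"ay":0,"az":0.1,"hand":1.0},
])

```text
t: 13.92
tool_pos: [607.7, -85.8, 121.7]
tcp_rot: [0.559, 0.829, -0.001, -0.001]
ft_force: [1.9, -0.8, -4.9]
width: 0.148
```

```bash
python3 look.py 608 -84.8 127.8 2.837
```

```text
t 13.925 p [607.68  -85.818 121.679] yaw 1.9559847581351986 z [-0.003 -0.001 -1.   ] F [ 1.943 -0.782 -4.891] M [-0.314 -0.549  0.467] w 13.772625198166601 q7 0.07892469756940748
0.08 0.07 -0.61 -50.5
```

>>> apply_moves([
  {"x":0,"y":0,"z":-0.1,"ax":0,"ay":0,"az":0,"hand":1.0},
  {"x":0,"y":0,"z":-0.1,"ax":0,"ay":0,"az":0,"hand":1.0},
])

```text
t: 14.18
tool_pos: [607.7, -85.8, 122.9]
tcp_rot: [0.558, 0.83, -0.001, -0.001]
ft_force: [1.6, -1.5, -4.8]
width: 0.148
```

```bash
python3 look.py 608 -84.8 127.8 2.837
```

```text
t 14.175 p [607.697 -85.781 122.909] yaw 1.9565070100416087 z [-0.003 -0.001 -1.   ] F [ 1.559 -1.543 -4.837] M [-0.275 -0.574  0.514] w 13.730845472447609 q7 0.08080262926849886
0.08 0.06 -0.49 -50.4
```

>>> apply_moves([
  {"x":0,"y":0,"z":0,"ax":0,"ay":0,"az":-1.0,"hand":1.0},
])

```text
t: 14.3
tool_pos: [607.8, -85.9, 123.1]
tcp_rot: [0.551, 0.834, -0.001, -0.001]
ft_force: [-0.8, -1.1, 1.1]
width: 0.15
```

```bash
python3 look.py 608 -84.8 127.8 2.837
```

```text
t 14.3 p [607.777 -85.874 123.091] yaw 1.9743572101098505 z [-0.003 -0.001 -1.   ] F [-0.803 -1.079  1.149] M [-0.287 -0.067  0.106] w 13.928474855268732 q7 0.09469747113793545
0.09 0.06 -0.47 -49.4
```

>>> apply_moves([
  {"x":0,"y":0,"z":-0.1,"ax":0,"ay":0,"az":0,"hand":1.0},
  {"x":0,"y":0,"z":-0.1,"ax":0,"ay":0,"az":0,"hand":1.0},
])

```text
t: 14.55
tool_pos: [607.7, -85.9, 125.8]
tcp_rot: [0.551, 0.834, -0.001, -0.001]
ft_force: [-0.5, 0.5, -0.9]
width: 0.149
```

```bash
python3 look.py 608 -84.8 127.8 2.837
```

```text
t 14.55 p [607.732 -85.859 125.767] yaw 1.9739673087844092 z [-0.003 -0.001 -1.   ] F [-0.466  0.471 -0.861] M [-0.175 -0.084  0.157] w 13.825608802729175 q7 0.09643926718976432
0.09 0.07 -0.2 -49.4
```

>>> apply_moves([
  {"x":0,"y":0,"z":-0.1,"ax":0,"ay":0,"az":0,"hand":1.0},
  {"x":0,"y":0,"z":-0.05,"ax":0,"ay":0,"az":0,"hand":1.0},
])

```text
t: 14.8
tool_pos: [607.7, -85.8, 127.7]
tcp_rot: [0.551, 0.834, -0.001, -0.001]
ft_force: [-1.2, 0.2, -2.6]
width: 0.147
```

```bash
python3 look.py 608 -84.8 127.8 2.837
```

```text
t 14.8 p [607.746 -85.832 127.693] yaw 1.9736987754280344 z [-0.003 -0.001 -1.   ] F [-1.216  0.243 -2.607] M [-0.103 -0.131  0.173] w 13.703370968859037 q7 0.09766931026069978
0.09 0.06 -0.01 -49.5
```

>>> apply_moves([
  {"x":0,"y":0,"z":-0.05,"ax":0,"ay":0,"az":0,"hand":1.0},
  {"x":0,"y":0,"z":0,"ax":0,"ay":0,"az":0,"hand":1.0},
])

```text
t: 15.05
tool_pos: [607.7, -85.8, 127.7]
tcp_rot: [0.551, 0.834, -0.001, -0.001]
ft_force: [0.9, -0.1, -1.8]
width: 0.147
```

```bash
python3 look.py 608 -84.8 127.8 2.837 s8
```

```text
t 15.05 p [607.719 -85.827 127.702] yaw 1.9737188968674235 z [-0.003 -0.001 -1.   ] F [ 0.905 -0.099 -1.789] M [-0.258 -0.279  0.145] w 13.675911688075619 q7 0.09797678178858271
0.08 0.07 -0.01 -49.5
```

>>> apply_moves([
  {"x":0,"y":0,"z":0,"ax":0,"ay":0,"az":0,"hand":2.5},
  {"x":0,"y":0,"z":0,"ax":0,"ay":0,"az":0,"hand":4.5},
  {"x":0,"y":0,"z":0,"ax":0,"ay":0,"az":0,"hand":4.5},
  {"x":0,"y":0,"z":0,"ax":0,"ay":0,"az":0,"hand":4.5},
])

```text
t: 15.6
tool_pos: [608.3, -85.4, 128.5]
tcp_rot: [0.552, 0.834, -0.001, -0.001]
ft_force: [0.5, 0.2, 0.3]
width: 0.474
```

```bash
python3 look.py 608 -84.8 127.8 2.837 s9
```

```text
t 15.6 p [608.254 -85.449 128.534] yaw 1.972975462752163 z [-0.002 -0.    -1.   ] F [0.462 0.168 0.252] M [ 0.005 -0.107 -0.028] w 44.113589357417595 q7 0.0975953765967194
0.07 0.0 0.07 -49.5
```

View pics/s9.png

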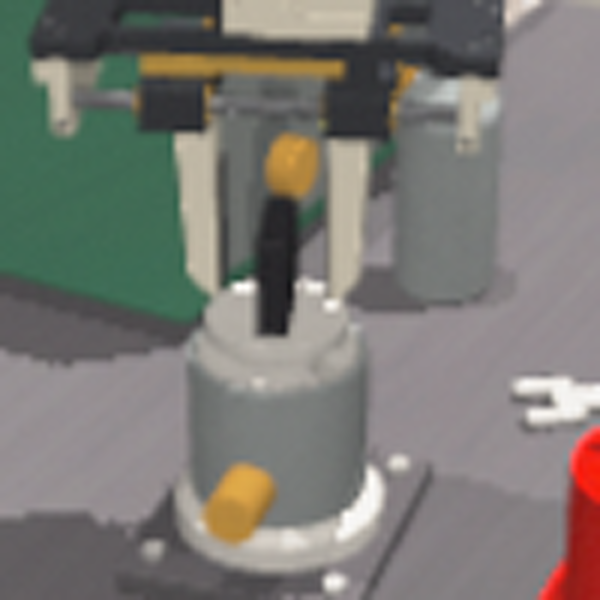

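The cap sits slightly above the rim and the fingers are clear of it. I retreat straight up.

>>> apply_moves([
  {"x":0,"y":0,"z":-1.5,"ax":0,"ay":0,"az":0,"hand":5},
  {"x":0,"y":0,"z":-4,"ax":0,"ay":0,"az":0,"hand":5},
  {"x":0,"y":0,"z":-4,"ax":0,"ay":0,"az":0,"hand":5},
  {"x":0,"y":0,"z":-4,"ax":0,"ay":0,"az":0,"hand":5},
  {"x":3,"y":0,"z":-2,"ax":0,"ay":0,"az":0,"hand":5},
  {"x":5,"y":0,"z":0,"ax":0,"ay":0,"az":0,"hand":5},
  {"x":5,"y":0,"z":0,"ax":0,"ay":0,"az":0,"hand":5},
  {"x":0,"y":0,"z":0,"ax":0,"ay":0,"az":0,"hand":5},
])

```text
t: 16.65
tool_pos: [556.9, 38.1, 296.9]
tcp_rot: [0.552, 0.834, 0.002, 0.002]
ft_force: [1.1, -0.7, 0.8]
width: 0.539
```

```bash
python3 look.py 608 -84.8 127.8 2.837 s10
python3 - <<'E'
from h import *
cv2.imwrite('pics/top10.png',optics.grab_frame('top')[:,:,::-1]); cv2.imwrite('pics/side10.png',optics.grab_frame('side')[:,:,::-1])
E
```

```text
t 16.65 p [556.856  38.073 296.894] yaw 1.9721370566740961 z [ 0.004  0.001 -1.   ] F [ 1.091 -0.745  0.835] M [-0.026 -0.107  0.005] w 50.08776681033563 q7 0.00294037594549971
-13.31 -0.09 16.91 -49.6
```

View pics/s10.png

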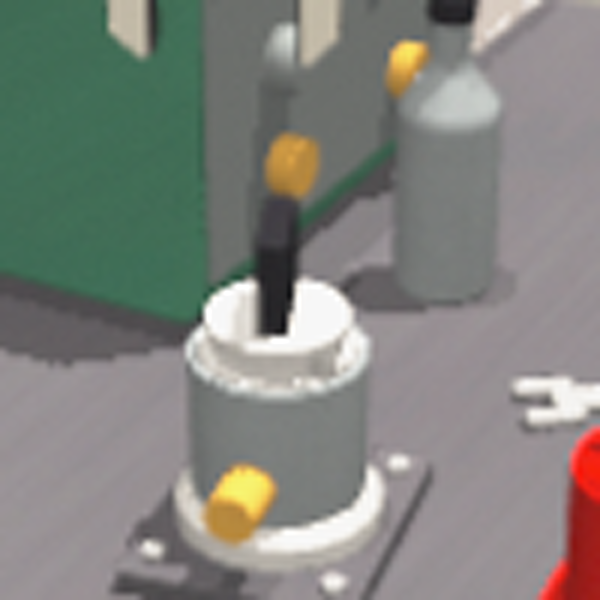

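View pics/top10.png

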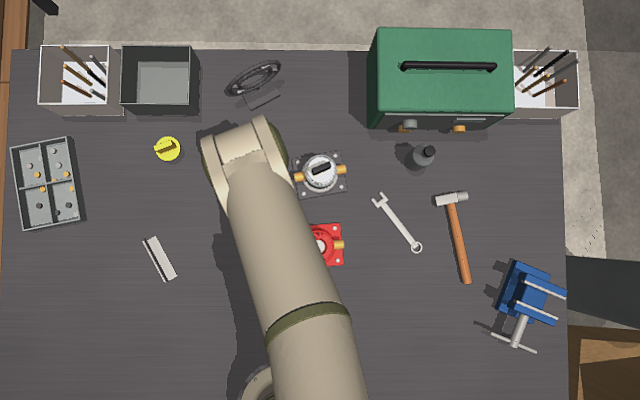

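View pics/side10.png

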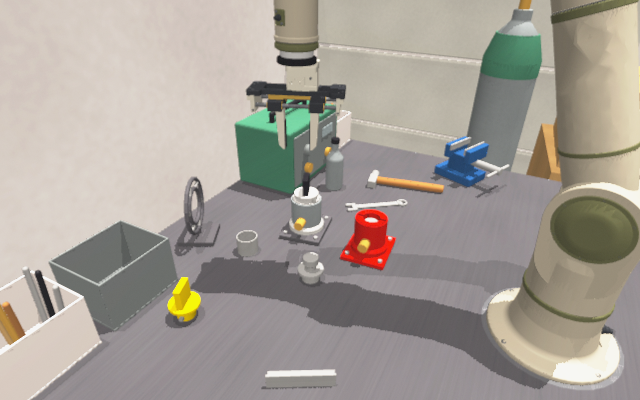

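Run:
```python
from h import *
th=np.linspace(0,6.283,120)
# side-frame housing centre from rim fit
for c in ([605.7,-83.2],[605,-85]):
  for z in (111,117,126,139):
    P=np.c_[c[0]+32*np.cos(th),c[1]+32*np.sin(th),np.full(120,z)]
    q=(proj('side',P)-[260,140]+.5)*6-.5; print(c,z,'x',q[:,0].min(),q[:,0].max(),'y',q[:,1].min(),q[:,1].max())
  P=np.c_[c[0]+40*np.cos(th),c[1]+40*np.sin(th),np.full(120,100)]
  q=(proj('side',P)-[260,140]+.5)*6-.5; print('rim',q.min(0),q.max(0))
t=cv2.imread('pics/top10.png')
cv2.imwrite('pics/t10z.png',cv2.resize(t[150:195,300:345],None,fx=12,fy=12,interpolation=cv2.INTER_CUBIC))
```

```text
[605.7, -83.2] 111 x 203.4528601405384 350.73023562909384 y 289.9124314260375 362.908761162618
[605.7, -83.2] 117 x 203.13793307807055 350.84682657188023 y 278.1035697852085 350.6858273372665
[605.7, -83.2] 126 x 202.66207082120138 351.022998384891 y 260.2634129694834 332.21302989223847
[605.7, -83.2] 139 x 201.96725801390687 351.28022948238686 y 234.22192145934946 305.232750228267
rim [185.653 302.691] [368.785 394.901]
[605, -85] 111 x 206.9666102321878 354.07979008169355 y 288.57109533774866 361.41677312643924
[605, -85] 117 x 206.66230849458088 354.2060430295735 y 276.7705764865076 349.2026257596821
[605, -85] 126 x 206.20250501272642 354.39681268171046 y 258.9431547742201 330.7432584257015
[605, -85] 139 x 205.5311477413643 354.6753546477876 y 232.92053648332796 303.7829204119789
rim [189.168 301.352] [372.097 393.373]
```

View pics/t10z.png

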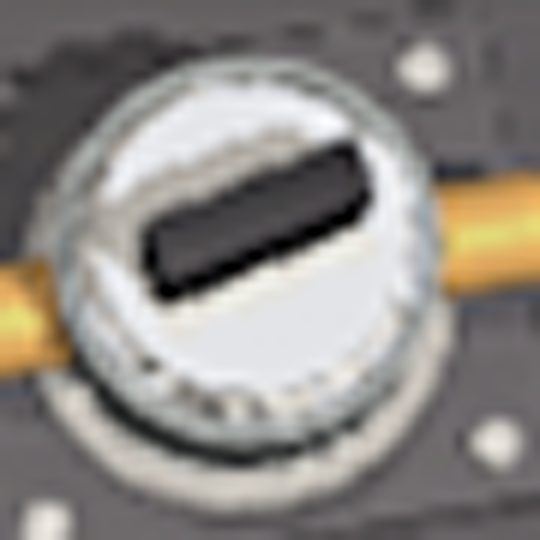

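The head ellipse spans rows 278–352 in the zoom. The prediction for z = 117 mm, the locked height, is 278–351. The bystanders appear unmoved, so I hand in.

Run:
```python
from workcell import order,ctrl
print(order.hand_in()); print(ctrl.state()['t'])
```

```text
the job is handed in; nothing more can be done
None
the job is handed in; nothing more can be done
```

I closed the filter and handed the job in at about 17 s of the 72 s allowed; the hand-in gives no verdict. The cap went into the mouth with its lugs dropping into the slots on the first try. I pushed it down until its foot was about 28 mm below the rim. I then turned it about 0.87 rad clockwise to the stop and let it rise into the notches before releasing.

**Forces:** The highest downward push I read was about 12 N. The highest twist was about 0.51 N·m, seen while the cap was dragging at the stop. That is below the 0.7 N·m that counts as too hard, and I backed the twist off to about 0.15 N·m before letting go. These are readings at the ends of moves, so short peaks between them would not show.

**Last checks:**
- **Height:** in the side view the cap's head matches its predicted outline at 117 mm, which is the locked height. Before release, the tool height put the foot about 21 mm below the rim.
- **Upright and centred:** by eye the cap looks upright and in the middle of the mouth in both views; I did not measure either.
- **Robot clear:** the gripper is well clear of everything, and the force readings are near zero.
- **Bystanders:** none appear to have moved in the side view. In the last top view the arm hid the plug and the offcut, so those two were checked from the side only.

**Disagreement:** the two cameras differed by about 3.6 mm in x. I positioned the cap using the cap-to-filter offset, on which they agreed.

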